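# Turn a lidded case upside down and stack it

## Robot

A 6-joint arm with a two-finger parallel gripper is mounted at the origin on a cart in front of the work surface, level with it; the furniture and walls round the work are solid. World frame = base frame: x ahead of the robot, y to its left, z up, the work surface at z = 0. Lengths are in m, angles in rad, forces in N, time in s.
With the tool pointing down it reaches from about 0.35 to 0.775 m from the base axis. Payload 5.5 kg.
Tool frame: the origin (TCP) lies between the finger pads; the fingertips stand 8 mm ahead of it and the grasp point (between the pads) lies 11 mm behind it; z points along the fingers, y is the line along which they close (so a half turn about z gives the same grasp; the last joint's range is limited). The gripper opens to 85 mm and grips with 20 to 120 N. Pads are 22 mm wide; open, the fingers measure 114 mm over their backs; the gripper's body (76 mm by 85 mm) begins 54 mm behind the grasp point. The pads swing forward as they close: fully open they stand 13 mm farther back than shut.
Start: joints at [1.18, 0.313, 0.046, 1.304, 0, 1.431], TCP at [0.143, 0.557, 0.239] pointing down, gripper open.
Joint ranges: [-2.76, 2.76], [-0.86, 1.69], [-1.03, 1.26], [-2.2, 2.34], [-1.47, 1.5], [-3.14, 3.14]. Speed limits (rad/s): [2.57, 2.57, 3.14, 3.14, 3.14, 3.14].

## Interface

Orientations are given as a unit quaternion [w, x, y, z].
In Python, from workcell import status, vision, job gives the robot as it stands. The module is installed in compiled form; this text tells all that it offers.
- The arm moves only by the tool apply_moves, never from a script. Its argument "moves" is one flat list of numbers, 6 for each row, row after row: the shift along the world's x, y, z in units of 25 mm (1.0 is 25 mm), then the turn, a rotation vector about the world's x, y, z in rad. In form: [x, y, z, rx, ry, rz, x, y, z, rx, ry, rz, ...]. A call has 1 to 20 rows; each row is the pose to reach, as a shift and turn from the pose commanded when the call began; what a row does not reach only later rows make up. A row lasts 1/12 s, in which the tool goes at most 41.7 mm and 7.16 degrees, less where a joint would pass 70% of its speed; a pose out of reach is approached as far as the arm can. A call with a gripper value outside its range is refused whole. "claw" is the opening in per cent of the stroke, from 0 (shut) to 100 (fully open), set as the call begins (left out, the last holds). The fingers move at their own pace and stop on an object; "newtons" is the grip in N (left out, the last holds). Time passes only in rows, so rows that repeat a pose let the fingers close. It gives the time, the measured TCP pose, the force, the opening and the grip force at its end, in the units of the state.
- status.get_state(): the state, without advancing time (a new reading comes with each control period).
- vision.read_camera(name): name is "side" or "top"; returns a dict with "image" (400x640x3 uint8, blue, green, red), "camera_matrix" (3x3 intrinsics, pixels), "camera_from_world" (4x4, takes a point from world to camera coordinates). Camera axes: x right, y down, z forward; pixel columns grow to the right and rows downward; lengths in m; the calibration is good to about 2 mm. A picture is of the moment at which its call begins. There is no depth.
- job.hand_in(): hands the job in; it is judged then, once.
The state is a dict: "clock": time; "joint_pos": joint angles; "qvel": joint speeds; "tau": joint torques, N m; "tcp_pos": TCP position; "orientation": TCP orientation; "wrist_force": force on the tool from outside, world axes, zero at the start; "ft_torque": the same for the moment, N m; "finger_gap": finger opening in m; "grip_force": force on a finger pad.
Only numpy, scipy, OpenCV 4.12 (cv2) and the standard library are available. Lean on these libraries where they do the work, as an engineer would, in place of code of your own. Each camera call takes 0.05 s, during which the arm holds its last target. There are 200 camera calls.

## Task

The square two-part case on the turntable has to be stored lid down. Keeping its loose lid and its base closed together all the time, lift it off the freely turning turntable, give it a quarter turn, stand it on one of its sides on the bare bench and let go of it, then take it again and give it the second quarter turn so that it is upside down. Stack it squarely on the like case that already lies lid down on the foam pad, without pushing that case about, and leave everything else where it is.

Things in the scene. Friction and masses are not known exactly. Their poses are not given: they have to be found in the camera images.
- case_center (a point): centre of the closed two-part case: a plain grey square plastic box, 56 x 56 x 44 mm, flat upright sides, no latch. It starts lid up on the turntable, off its middle. The point is fixed to the base, 22 mm above its underside; z points from base to lid (down when the case is upside down), x and y are square to the sides. Base: 24 mm high, smooth, four small dark feet, about 120 g
- lid_center (a point): centre of the separate, loose lid (20 mm high, ribbed sides, pale square panel on top, about 80 g), 10 mm below its top; z from base to lid. Its lip, 6 mm deep, sits in the base with 1.5 mm of play. Lid and base have flush sides, the seam lies 24 mm above the underside: pads laid across the seam on two opposite sides (56 mm apart) hold both
- lid_seat (a point): point fixed to the base where the lid's centre is when the case is closed: on the axis, 34 mm above the underside of the base. Two quarter turns are easy if the fingers lean 45 degrees when they take the case and then, turning about their closing line, lean 45 degrees the other way when they set it down
- turntable_top (a point): middle of the top face of the turntable, on its axis: a round aluminium disc, 170 mm across and 10 mm thick, on a smaller foot; the top is 23 mm above the bench. The foot is fixed to the bench. It stands to one side of the bench's middle and the foam pad to the other (they swap); between them, straight ahead of the robot at 0.42 to 0.58 m, the bench is bare
- turntable_disc (a joint): angle of the turntable's disc (rad); it turns freely on its bearing, without motor or brake
- stored_top (a point): centre of the upper face of the case already stored, closed for good in one piece, of the same shape and size (56 x 56 x 44 mm, 300 g), lying upside down and loose on the foam pad; its upper face is the flat underside of its base, 56 mm above the bench
- stored_case: the same stored case: origin at the centre of its lower face (on the foam pad, 12 mm above the bench), z up, x and y square to its sides
- storage_pad: white foam pad, 100 x 140 x 12 mm (140 along its y), fixed to the bench; origin at the centre of its underside
- weight: small steel block with a knob, 40 x 40 x 49 mm, a loose bystander; origin at the centre of its underside
- flat_case: flat white case, 70 x 100 x 22 mm, a loose bystander; origin at the centre of its underside
Mind the look-alikes: they are no part of the job. What is shaped like the stored_case but yellow is not meant.

How it is judged:
On the way:
1. the case, lid and base still closed, stands on one of its sides on the bare bench, released (angle between case_center's own z axis and vertical between 1.42 and 1.72 rad and height (world z) of case_center between 0.022 and 0.034 m and distance between lid_center and lid_seat below 0.005 m and contact force between the fingers and case below 0.1 N and contact force between the fingers and case_lid below 0.1 N), for 0.3 s.
At the end, for the whole second after the job is handed in: The case lies upside down (lid down, level within 8 degrees), lid and base closed (lid centre within 5 mm of its seat), flat on top of the stored case, centred on it within 12 mm and square to it within 0.2 rad; the stored case still lies flat, within 20 mm of where it was (angle between each of case_center, lid_center's own z axis and vertical above 3 rad and distance between lid_center and lid_seat below 0.005 m and horizontal distance between case_center and stored_top below 0.012 m and z of case_center in the frame of stored_case between 0.062 and 0.07 m and (angle between the x axis of case_center and the x axis of stored_case, either way round below 0.2 rad or angle between the x axis of case_center and the y axis of stored_case, either way round below 0.2 rad) and distance of stored_case from where it was at the start of the episode below 0.02 m and angle between stored_case's own z axis and vertical below 0.1 rad); the robot touches nothing.
It fails at once if the lid came away from the base by more than 10 mm (distance between lid_center and lid_seat above 0.01 m).
It fails at once if the stored case was pushed more than 30 mm or tipped (distance of stored_case from where it was at the start of the episode above 0.03 m or angle between stored_case's own z axis and vertical above 0.35 rad).
It fails at once if a bystander was moved more than 30 mm (distance of any of weight, flat_case from where it was at the start of the episode above 0.03 m).
It also fails if it takes over 72 s, if anything falls off the work surface, if the arm or the gripper's body presses on something with over 40 N, if the wrist force passes 120 N, or if a joint passes its speed limit or range.

## Working session

There is one attempt and no reset: what is moved stays moved. The work goes in short steps, Python scripts to look and compute and a tool call to move; the robot and the scene stay as the last step left them, time stands still between calls to the robot, and variables do not carry over. Pictures are saved under pics/ and viewed, at most 10 in all, crops included, and the job is handed in when it is done.

Besides the shell and the picture viewer there is one more tool, called after "Emit:" in YAML: its name, and indented under it one key for each argument. apply_moves: Moves the arm, as the interface text tells. Its arguments: {"type":"object","properties":{"moves":{"type":"array","items":{"type":"number"}},"claw":{"type":"number"},"newtons":{"type":"number"}},"required":["moves"]}

```bash
mkdir -p pics; cat > h.py <<'E'
import numpy as np, cv2
from workcell import status, vision, job
def cam(n):
    d=vision.read_camera(n); return d["image"],np.array(d["camera_matrix"]),np.array(d["camera_from_world"])
def ray(K,T,u,v,z):
    R,t=T[:3,:3],T[:3,3]; c=-R.T@t; d=R.T@np.linalg.inv(K)@np.array([u,v,1.]); return c+d*(z-c[2])/d[2]
def proj(K,T,p):
    q=K@(T[:3,:3]@np.array(p)+T[:3,3]); return q[:2]/q[2]
E
python3 - <<'E'
from h import *
for n in("top","side"):
    i,K,T=cam(n); cv2.imwrite(f"pics/{n}0.png",i); np.savez(f"{n}0.npz",i=i,K=K,T=T); print(n,-T[:3,:3].T@T[:3,3],K[0,0])
s=status.get_state(); print({k:np.round(v,3) for k,v in s.items()})
E
```

```text
top [ 0.52239786 -0.00549124  1.01848329] 373.4847911691555
side [0.36315673 0.72319093 0.69256701] 511.1278683509605
{'clock': np.float64(0.1), 'joint_pos': array([1.18 , 0.314, 0.045, 1.304, 0.   , 1.431]), 'qvel': array([-0.   , -0.   ,  0.003,  0.   , -0.002, -0.001]), 'tau': array([ 2.0000e-03, -4.8172e+01,  2.9925e+01,  1.3000e-02, -0.0000e+00,
        0.0000e+00]), 'tcp_pos': array([0.143, 0.557, 0.239]), 'orientation': array([-0.   ,  0.125,  0.992, -0.001]), 'wrist_force': array([-0.171, -1.318, -0.433]), 'ft_torque': array([-0.021, -0.055, -0.035]), 'grip_force': np.float64(0.0), 'finger_gap': np.float64(0.085)}
```

View pics/top0.png

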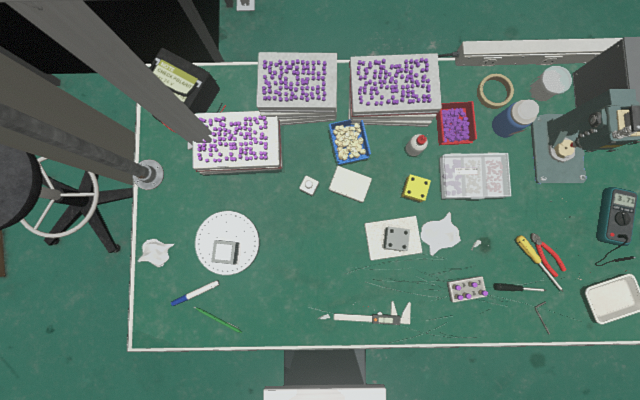

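View pics/side0.png

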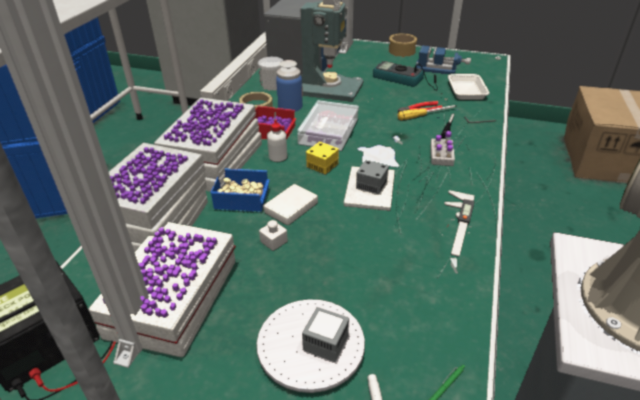

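The top view shows the turntable at (227,243) with the grey case at (225,252). Two items are shaped like the stored case: a grey one on the white pad at (397,239) and a yellow one on bare bench at (417,187). The grey one on the pad fits the description. The weight is at (310,185), the flat case at (350,184), and the bench between turntable and pad is bare. I'll confirm with enlarged crops.

```bash
python3 - <<'E'
from h import *
d=np.load("top0.npz"); i=d["i"]
a=cv2.resize(i[205:280,190:265],(400,400),interpolation=cv2.INTER_CUBIC)
b=cv2.resize(i[205:280,360:435],(400,400),interpolation=cv2.INTER_CUBIC)
s=np.load("side0.npz")["i"]
c=cv2.resize(s[295:370,285:365],(400,200*2),interpolation=cv2.INTER_CUBIC)
cv2.imwrite("pics/crop.png",cv2.resize(np.hstack([a,b]),(800,400)))
print(i[252,205:260].mean(1).astype(int)); print(i[230:275,225].mean(1).astype(int))
print(i[239,365:430].mean(1).astype(int)); print(i[215:262,397].mean(1).astype(int))
E
```

```text
[221 222 222 222 221 223 220 194 166 165 190 224 224 222 222 222 221 221
 221 222 221 221 221 222 223 217 171 171 169 123  72  75  90 159 218 216
 221 221 215 185 187 219 222 221 221 221 222 221 219 220 227 221 117  84
  93]
[222 211 221 221 222 221 221 221 222 223 213 169 166 169 200 222 222 222
 221 221 221 221 221 221 221 221 221 221 223 225 182 167 165 166 222 223
 222 222 221 222 222 222 224 225 199]
[ 97 113 172 224 222 217 214 214 215 217 218 216 218 218 215 210 202 203
 155  93  63 108 176 177 173 174 174 173 173 174 174 172 173 172 173 172
 172 172 172 171 171 170 170 178 208 218 218 217 216 214 218 216 214 213
 215 134 143 210 214 210 209 208 208 208 208]
[103 104  99 147 221 220 219 219 219 212 206 213 205 175 171 171 172 173
 172 173 174 174 172 172 173 173 172 172 172 172 172 172 174 173 157 147
 220 223 219 217 220 150 102 103 106  96 112]
```

View pics/crop.png

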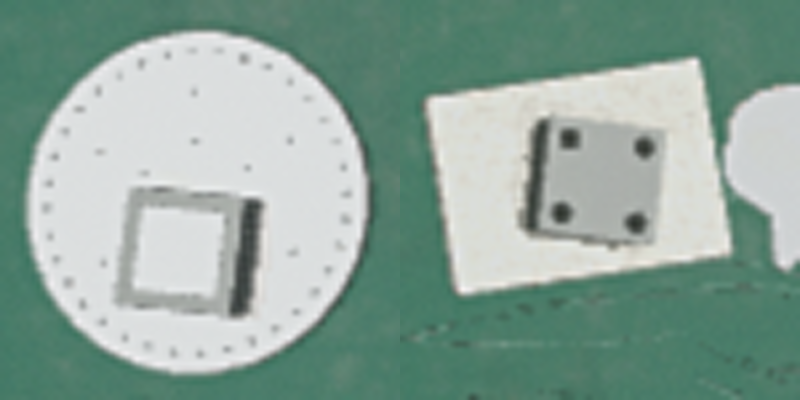

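The crop confirms the choice. On the left is the grey case with its pale lid panel, on the disc. On the right is the stored grey case, feet up, on the white pad.

```bash
cat >> h.py <<'E'
def sq(i,K,T,win,z,lo=150,hi=198):
    r0,r1,c0,c1=win; f=8
    b=cv2.resize(i[r0:r1,c0:c1],None,fx=f,fy=f,interpolation=cv2.INTER_LINEAR).astype(int)
    g=b.mean(2); m=((g>lo)&(g<hi)&(np.ptp(b,axis=2)<22)).astype(np.uint8)
    m=cv2.morphologyEx(m,cv2.MORPH_OPEN,np.ones((13,13)))
    c=max(cv2.findContours(m,cv2.RETR_EXTERNAL,cv2.CHAIN_APPROX_NONE)[0],key=cv2.contourArea)
    p=c[:,0]; w=np.array([ray(K,T,(u+.5)/f-.5+c0,(v+.5)/f-.5+r0,z) for u,v in p])
    (cx,cy),s,a=cv2.minAreaRect(w[:,:2].astype(np.float32)); return np.round([cx,cy,*s,(a+45)%90-45],4)
E
python3 - <<'E'
from h import *
d=np.load("top0.npz"); i,K,T=d["i"],d["K"],d["T"]
print("case",sq(i,K,T,(230,275,205,245),.067))
print("stored",sq(i,K,T,(220,257,378,415),.056))
g=cv2.cvtColor(i,cv2.COLOR_BGR2HSV); m=((g[...,1]<40)&(g[...,2]>60)).astype(np.uint8); m[:, :190]=0;m[:,262:]=0;m[:208]=0;m[278:]=0
c=max(cv2.findContours(m,0,1)[0],key=cv2.contourArea); e=cv2.fitEllipse(c); print("tt",e,ray(K,T,*e[0],.023))
print("weight",ray(K,T,310,185,.03),"flat",ray(K,T,350,184,.022), "pen",ray(K,T,217,284,0))
E
```

```text
case [ 0.5104  0.2499  0.0561  0.0593 -7.027 ]
stored [ 0.5363 -0.1959  0.056   0.0571 -7.5678]
tt ((226.67343139648438, 242.5279083251953), (62.952369689941406, 64.51991271972656), 47.70458984375) [0.53318632 0.25181737 0.023     ]
weight [0.68255283 0.02770317 0.03      ] flat [ 0.68451775 -0.07997943  0.022     ] pen [0.42288769 0.28280054 0.        ]
```

```bash
cat >> h.py <<'E'
from scipy.spatial.transform import Rotation as Rn
def target(yaw,lean):
    # lean>0: tool tips point outward (+x side); degrees; tool y along yaw+90 
    y,l=np.radians([yaw,lean]); h=np.array([np.cos(y),np.sin(y),0])
    z=np.sin(l)*h-np.array([0,0,np.cos(l)]); ty=np.array([-h[1],h[0],0]); return np.c_[np.cross(ty,z),ty,z]
def go(p,yaw,lean):
    s=status.get_state(); q=np.array(s["orientation"]); R0=Rn.from_quat(np.r_[q[1:],q[0]])
    rv=(Rn.from_matrix(target(yaw,lean))*R0.inv()).as_rotvec()
    print("shift",np.round((np.array(p)-s["tcp_pos"])/.025,2),"rot",np.round(rv,3),"deg",np.degrees(np.linalg.norm(rv)).round(1),"t",s["clock"])
E
python3 - <<'E'
from h import *
go((.432,.260,.14),-7,45)
E
```

```text
shift [ 11.58 -11.86  -3.94] rot [-0.144 -0.773  0.123] deg 45.6 t 0.1
```

Emit:
apply_moves:
  moves: [1,-1,-0.3,-0.014,-0.077,0.012,2.2,-2.2,-0.8,-0.029,-0.155,0.025,3.4,-3.4,-1.2,-0.043,-0.232,0.037,4.6,-4.7,-1.6,-0.058,-0.31,0.049,5.8,-5.9,-2,-0.072,-0.387,0.062,7,-7.1,-2.4,-0.086,-0.464,0.074,8.1,-8.3,-2.8,-0.1,-0.541,0.086,9.3,-9.5,-3.2,-0.115,-0.618,0.098,10.4,-10.7,-3.6,-0.13,-0.696,0.111,11.6,-11.9,-3.9,-0.144,-0.773,0.123,11.6,-11.9,-3.9,-0.144,-0.773,0.123,11.6,-11.9,-3.9,-0.144,-0.773,0.123,11.6,-11.9,-3.9,-0.144,-0.773,0.123,11.6,-11.9,-3.9,-0.144,-0.773,0.123]
  claw: 100
  newtons: 50

```text
clock: 1.27
tcp_pos: [0.4328, 0.2598, 0.142]
orientation: [0.382, 0.056, 0.922, -0.022]
wrist_force: [-0.0, 0.3, 0.2]
finger_gap: 0.0853
grip_force: 0.0
```

```bash
python3 - <<'E'
from h import *
i,K,T=cam("top"); cv2.imwrite("pics/t1.png",i)
try: print(sq(i,K,T,(230,275,205,245),.067))
except Exception as e: print(e)
j,K2,T2=cam("side")
a=cv2.resize(i[190:290,180:290],(400,364)); b=cv2.resize(j[230:400,230:400],(400,364)); cv2.imwrite("pics/c1.png",np.hstack([a,b]))
go((.516,.250,.042),-7,45)
E
```

```text
[ 0.5104  0.2498  0.0561  0.0593 -7.0273]
shift [ 3.32 -0.43 -4.02] rot [-0.002  0.001 -0.003] deg 0.2 t 1.3667
```

View pics/c1.png

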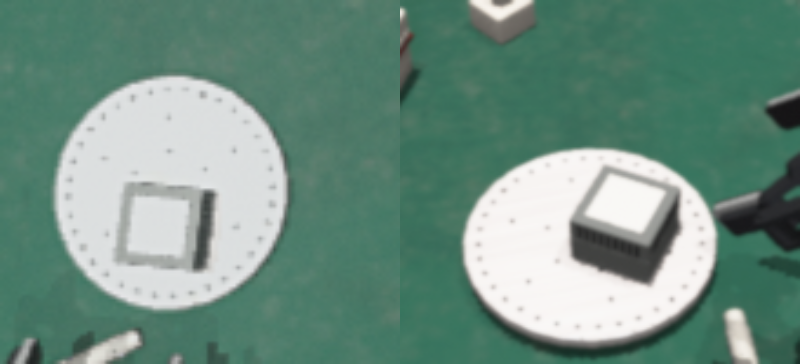

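The crop shows the case undisturbed, with the open fingers behind it and in line with it. Next: slide in and close.

Emit:
apply_moves:
  moves: [0.4,-0.05,-0.5,0,0,0,0.8,-0.1,-1,0,0,0,1.2,-0.15,-1.5,0,0,0,1.6,-0.2,-2,0,0,0,2,-0.25,-2.4,0,0,0,2.4,-0.3,-2.9,0,0,0,2.7,-0.35,-3.3,0,0,0,3,-0.4,-3.7,0,0,0,3.3,-0.43,-4,0,0,0,3.3,-0.43,-4,0,0,0,3.3,-0.43,-4,0,0,0]

```text
clock: 2.28
tcp_pos: [0.5153, 0.2498, 0.0416]
orientation: [0.382, 0.055, 0.922, -0.022]
wrist_force: [-0.9, 0.1, 1.2]
finger_gap: 0.0851
grip_force: 0.0
```

```bash
python3 - <<'E'
from h import *
i,K,T=cam("top"); j,K2,T2=cam("side")
a=cv2.resize(i[200:300,180:290],(400,364)); b=cv2.resize(j[270:400,250:400],(400,364)); cv2.imwrite("pics/c2.png",np.hstack([a,b]))
go((.516,.250,.042),-7,45); print(status.get_state()["wrist_force"])
E
```

```text
shift [ 0.04  0.01 -0.01] rot [-0.002  0.001 -0.003] deg 0.2 t 2.3833
[-0.5923438  -0.04960704  0.67367456]
```

View pics/c2.png

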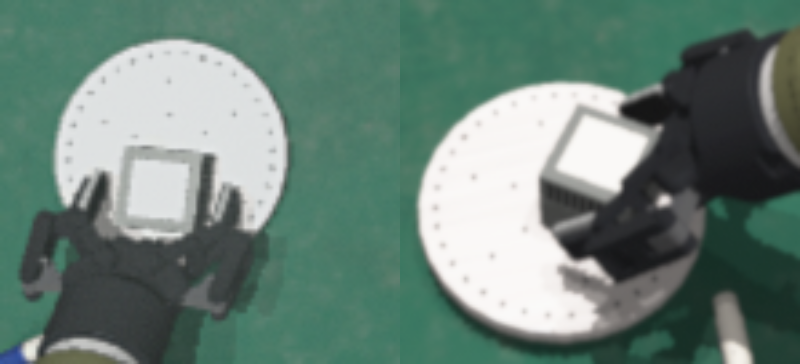

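The fingers stand on both sides of the case with clearance. I'll go 4 mm deeper and close.

Emit:
apply_moves:
  moves: [0.12,0,-0.11,0,0,0,0.12,0,-0.11,0,0,0,0.12,0,-0.11,0,0,0,0.12,0,-0.11,0,0,0,0.12,0,-0.11,0,0,0,0.12,0,-0.11,0,0,0,0.12,0,-0.11,0,0,0,0.12,0,-0.11,0,0,0,0.12,0,-0.11,0,0,0,0.12,0,-0.11,0,0,0,0.12,0,-0.11,0,0,0,0.12,0,-0.11,0,0,0]
  claw: 0
  newtons: 50

```text
clock: 3.38
tcp_pos: [0.5186, 0.249, 0.0397]
orientation: [0.383, 0.056, 0.922, -0.022]
wrist_force: [-2.9, 0.3, 5.8]
finger_gap: 0.0553
grip_force: 52.1
```

```bash
python3 - <<'E'
from h import *
i,K,T=cam("top"); j,K2,T2=cam("side")
a=cv2.resize(i[200:300,180:290],(400,364)); b=cv2.resize(j[270:400,250:400],(400,364)); cv2.imwrite("pics/c3.png",np.hstack([a,b]))
s=status.get_state();print(s["wrist_force"],s["finger_gap"],s["grip_force"],s["tcp_pos"])
E
```

```text
[-3.03928942  0.75944839  6.17691129] 0.055580207534369104 52.064894288778305 [0.51857743 0.24893778 0.03964174]
```

View pics/c3.png

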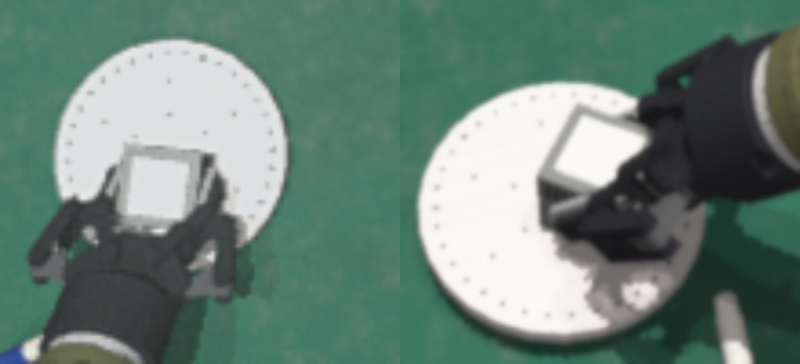

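The pads lie across the seam (gap 55.6 mm, 52 N) and the case has not moved. Lift.

Emit:
apply_moves:
  moves: [0,0,0.1,0,0,0,0,0,0.3,0,0,0,0,0,0.6,0,0,0,0,0,1,0,0,0,0,0,1.5,0,0,0,0,0,2,0,0,0,0,0,2.5,0,0,0,0,0,3,0,0,0,0,0,3.5,0,0,0,0,0,4,0,0,0,0,0,4,0,0,0,0,0,4,0,0,0]
  newtons: 60

```text
clock: 4.48
tcp_pos: [0.5181, 0.2488, 0.1394]
orientation: [0.382, 0.056, 0.922, -0.022]
wrist_force: [-0.1, -0.9, -3.1]
finger_gap: 0.0557
grip_force: 62.5
```

```bash
python3 - <<'E'
from h import *
go((.475,0,.12),0,-45)
s=status.get_state();print(s["wrist_force"],s["finger_gap"],s["grip_force"],s["tcp_pos"])
E
```

```text
shift [-1.73 -9.95 -0.78] rot [0.093 1.569 0.096] deg 90.2 t 4.4833
[-0.13074502 -0.85050779 -3.14304357] 0.055673701272130297 62.52409391105175 [0.51813307 0.2487963  0.13940339]
```

Emit:
apply_moves:
  moves: [0,-0.2,0,0.002,0.03,0.002,-0.1,-0.6,0,0.006,0.1,0.006,-0.2,-1.1,-0.1,0.011,0.18,0.011,-0.3,-1.7,-0.1,0.016,0.27,0.016,-0.4,-2.3,-0.2,0.021,0.36,0.022,-0.5,-2.9,-0.2,0.027,0.45,0.027,-0.6,-3.5,-0.3,0.032,0.54,0.033,-0.7,-4.1,-0.3,0.037,0.63,0.038,-0.8,-4.7,-0.4,0.043,0.72,0.044,-0.9,-5.3,-0.4,0.048,0.81,0.05,-1,-5.9,-0.5,0.053,0.9,0.055,-1.1,-6.5,-0.5,0.059,0.99,0.061,-1.2,-7.1,-0.6,0.064,1.08,0.066,-1.3,-7.7,-0.6,0.069,1.17,0.072,-1.4,-8.3,-0.7,0.075,1.26,0.077,-1.5,-8.9,-0.7,0.08,1.35,0.083,-1.6,-9.4,-0.8,0.085,1.43,0.087,-1.7,-9.8,-0.8,0.089,1.51,0.092,-1.73,-9.95,-0.8,0.093,1.569,0.096,-1.73,-9.95,-0.8,0.093,1.569,0.096]

```text
clock: 6.15
tcp_pos: [0.4746, -0.0011, 0.114]
orientation: [-0.386, 0.0, 0.922, 0.0]
wrist_force: [0.1, 0.7, -2.8]
finger_gap: 0.0555
grip_force: 62.5
```

```bash
python3 - <<'E'
from h import *
i,K,T=cam("top"); j,K2,T2=cam("side")
u,v=proj(K2,T2,[.48,0,.12]).astype(int)
a=cv2.resize(i[170:270,260:370],(400,364)); b=cv2.resize(j[max(v-75,0):v+75,u-75:u+75],(400,364)); cv2.imwrite("pics/c4.png",np.hstack([a,b]))
go((.475,0,.0200),0,-45)
s=status.get_state();print(s["wrist_force"],s["finger_gap"],s["grip_force"],s["tcp_pos"])
E
```

```text
shift [ 0.   -0.   -3.86] rot [-0.    -0.001  0.   ] deg 0.1 t 6.25
[-0.07797264  0.29730524 -1.69503511] 0.0555390922854512 62.519410103559494 [4.74978919e-01 1.24660363e-06 1.16615612e-01]
```

View pics/c4.png

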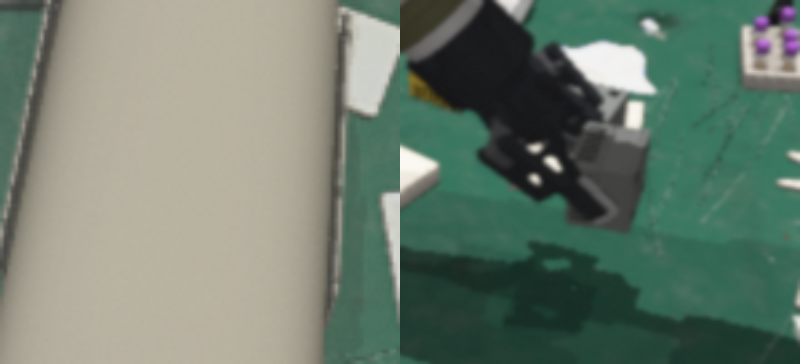

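Side view: the case is still closed and level, with its lid (ribbed) facing away from the robot. Lower it until it touches.

Emit:
apply_moves:
  moves: [0,0,-0.4,0,0,0,0,0,-0.8,0,0,0,0,0,-1.2,0,0,0,0,0,-1.6,0,0,0,0,0,-2,0,0,0,0,0,-2.4,0,0,0,0,0,-2.8,0,0,0,0,0,-3.2,0,0,0,0,0,-3.5,0,0,0,0,0,-3.7,0,0,0,0,0,-3.8,0,0,0,0,0,-3.8,0,0,0,0,0,-3.8,0,0,0,0,0,-3.8,0,0,0]

```text
clock: 7.42
tcp_pos: [0.4752, 0.0, 0.0245]
orientation: [-0.382, -0.0, 0.924, -0.0]
wrist_force: [-0.6, 0.6, -1.7]
finger_gap: 0.0553
grip_force: 62.5
```

Emit:
apply_moves:
  moves: [0,0,-0.04,0,0,0,0,0,-0.08,0,0,0,0,0,-0.12,0,0,0,0,0,-0.15,0,0,0,0,0,-0.15,0,0,0]

```text
clock: 7.83
tcp_pos: [0.4749, 0.0001, 0.0202]
orientation: [-0.383, -0.0, 0.924, -0.0]
wrist_force: [-0.1, 0.1, -1.5]
finger_gap: 0.0559
grip_force: 62.5
```

Emit:
apply_moves:
  moves: [0,0,-0.03,0,0,0,0,0,-0.06,0,0,0,0,0,-0.06,0,0,0]

```text
clock: 8.08
tcp_pos: [0.475, 0.0, 0.0189]
orientation: [-0.383, -0.0, 0.924, -0.0]
wrist_force: [0.3, 0.6, -1.0]
finger_gap: 0.0554
grip_force: 62.5
```

Emit:
apply_moves:
  moves: [0,0,-0.03,0,0,0,0,0,-0.06,0,0,0,0,0,-0.06,0,0,0]

```text
clock: 8.33
tcp_pos: [0.4749, 0.0001, 0.0189]
orientation: [-0.383, -0.0, 0.924, -0.0]
wrist_force: [1.1, -0.0, 7.6]
finger_gap: 0.0555
grip_force: 63.3
```

Contact at 7.6 N. Ease off and open.

Emit:
apply_moves:
  moves: [0,0,0.04,0,0,0,0,0,0.04,0,0,0]

```text
clock: 8.5
tcp_pos: [0.4751, 0.0, 0.0189]
orientation: [-0.382, -0.0, 0.924, -0.0]
wrist_force: [1.0, -0.3, 3.6]
finger_gap: 0.0552
grip_force: 63.1
```

Emit:
apply_moves:
  moves: [0,0,0,0,0,0,0,0,0,0,0,0,0,0,0,0,0,0,0,0,0,0,0,0,0,0,0,0,0,0,0,0,0,0,0,0,0,0,0,0,0,0,0,0,0,0,0,0]
  claw: 100

```text
clock: 9.17
tcp_pos: [0.4749, 0.0001, 0.0183]
orientation: [-0.383, -0.0, 0.924, -0.0]
wrist_force: [0.7, -0.0, 1.1]
finger_gap: 0.0857
grip_force: 0.0
```

```bash
python3 - <<'E'
from h import *
go((.475+.12*.707,0,.0199+.12*.707),0,-45)
E
```

```text
shift [ 3.4  -0.    3.46] rot [ 0.     0.    -0.001] deg 0.0 t 9.1667
```

Emit:
apply_moves:
  moves: [0.3,0,0.3,0,0,0,0.7,0,0.7,0,0,0,1.1,0,1.1,0,0,0,1.5,0,1.5,0,0,0,1.9,0,1.9,0,0,0,2.3,0,2.3,0,0,0,2.7,0,2.7,0,0,0,3.1,0,3.1,0,0,0,3.4,0,3.4,0,0,0,3.4,0,4.4,0,0,0,3.4,0,5.4,0,0,0,3.4,0,6.4,0,0,0,3.4,0,7,0,0,0]

```text
clock: 10.25
tcp_pos: [0.56, 0.0001, 0.196]
orientation: [-0.382, -0.0, 0.924, -0.0]
wrist_force: [0.8, 0.4, 1.1]
finger_gap: 0.0853
grip_force: 0.0
```

```bash
python3 - <<'E'
from h import *
go((.39,0,.15),0,45); go((.39,0,.15),0,0)
E
```

```text
shift [-6.8  -0.   -1.84] rot [ 1.000e-03 -1.569e+00 -0.000e+00] deg 89.9 t 10.25
shift [-6.8  -0.   -1.84] rot [ 0.001 -0.783 -0.   ] deg 44.9 t 10.25
```

Emit:
apply_moves:
  moves: [-0.4,0,0,0,-0.1,0,-0.8,0,0,0,-0.2,0,-1.2,0,0,0,-0.3,0,-1.6,0,0,0,-0.4,0,-2,0,0,0,-0.5,0,-2.5,0,0,0,-0.6,0,-3,0,0,0,-0.7,0,-3.5,0,0,0,-0.8,0,-4,0,0,0,-0.9,0,-4.5,0,0,0,-1,0,-5,0,0,0,-1.1,0,-5.5,0,-0.2,0,-1.2,0,-6,0,-0.5,0,-1.3,0,-6.3,0,-0.9,0,-1.4,0,-6.6,0,-1.3,0,-1.5,0,-6.8,0,-1.7,0,-1.57,0,-6.8,0,-1.8,0,-1.57,0,-6.8,0,-1.8,0,-1.57,0,-6.8,0,-1.8,0,-1.57,0]

```text
clock: 11.83
tcp_pos: [0.4105, -0.011, 0.2154]
orientation: [0.362, -0.001, 0.932, 0.004]
wrist_force: [-0.9, -0.3, -0.7]
finger_gap: 0.0853
grip_force: 0.0
```

```bash
python3 - <<'E'
from h import *
i,K,T=cam("top"); j,K2,T2=cam("side")
u,v=proj(K2,T2,[.48,0,.03]).astype(int); U,V=proj(K,T,[.48,0,.056]).astype(int); print(u,v,U,V)
a=cv2.resize(i[V-40:V+40,U-40:U+40],(400,400),interpolation=2); b=cv2.resize(j[v-50:v+50,u-50:u+50],(400,400),interpolation=2); cv2.imwrite("pics/c5.png",np.hstack([a,b]))
np.savez("m5.npz",i=i,j=j)
b_=i[V-40:V+40,U-40:U+40].astype(int); 
try: print(sq(i,K,T,(V-30,V+30,U-30,U+30),.056,120,215))
except Exception as e: print(e)
go((.48,0,.03),0,45)
E
```

```text
375 240 321 261
[ 0.4827  0.      0.0565  0.0457 -0.9498]
shift [ 2.78  0.42 -7.39] rot [-0.008 -0.046 -0.007] deg 2.7 t 11.9333
```

View pics/c5.png

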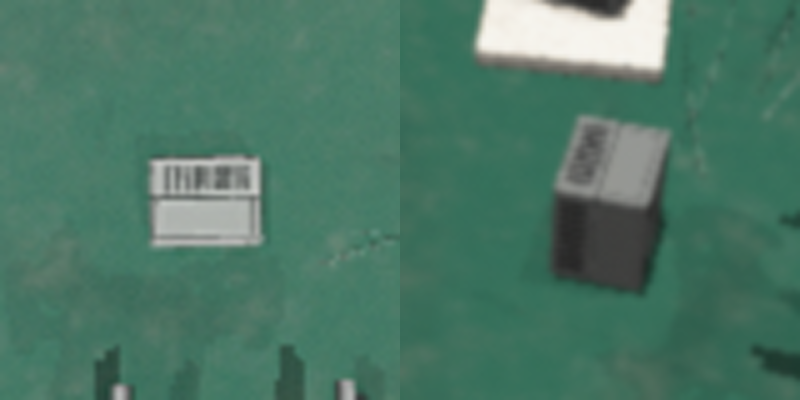

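The case stands on its side on the bare bench, closed, lid towards +x, and the fingers are clear. Top face is centred at (0.4827, 0.000), yaw −1°. The arm lagged on the last move, so first I go to a pre-pose.

Emit:
apply_moves:
  moves: [0,0,0,0,0,0,0,0,0,0,0,0,0,0,0,0,0,0]

```text
clock: 12.18
tcp_pos: [0.4109, -0.0107, 0.2153]
orientation: [0.362, -0.002, 0.932, 0.005]
wrist_force: [-0.7, -0.4, 1.2]
finger_gap: 0.0855
grip_force: 0.0
```

```bash
python3 - <<'E'
from h import *
go((.4177,0,.093),-1,45); print(np.round(status.get_state()["joint_pos"],3))
E
```

```text
shift [ 0.27  0.43 -4.89] rot [-0.008 -0.045 -0.025] deg 3.0 t 12.1833
[-0.447 -0.578 -1.027  0.436  0.306 -0.342]
```

Emit:
apply_moves:
  moves: [0.4,0.1,0,0,0,0,0.8,0.2,0,0,0,0,1.3,0.2,-0.3,-0.002,-0.01,-0.006,1.8,0.3,-0.8,-0.004,-0.02,-0.012,2.3,0.4,-1.4,-0.006,-0.03,-0.018,2.7,0.43,-2,-0.008,-0.045,-0.025,3.1,0.43,-2.6,-0.008,-0.045,-0.025,3.1,0.43,-3.2,-0.008,-0.045,-0.025,3.1,0.43,-3.6,-0.008,-0.045,-0.025,3.1,0.43,-3.6,-0.008,-0.045,-0.025,3.1,0.43,-3.6,-0.008,-0.045,-0.025]

```text
clock: 13.1
tcp_pos: [0.5151, -0.0022, 0.1556]
orientation: [0.361, 0.007, 0.933, -0.002]
wrist_force: [0.4, 0.5, 0.8]
finger_gap: 0.0856
grip_force: 0.0
```

```bash
python3 - <<'E'
from h import *
go((.4884,0,.0223),-1,45); print(np.round(status.get_state()["joint_pos"],3))
E
```

```text
shift [-1.07  0.09 -5.33] rot [-0.003 -0.048 -0.003] deg 2.7 t 13.1
[-0.253 -0.198 -1.028  0.018  0.161 -0.176]
```

```bash
cat > fk.py <<'E'
from h import *
from scipy.optimize import least_squares
s=status.get_state()
D=[([1.18,.3135,.0455,1.304,0,1.431],[.143,.557,.239],[0,.125,.992,-.001]),
   ([-.447,-.578,-1.027,.436,.306,-.342],[.4109,-.0107,.2153],[.362,-.002,.932,.005]),
   (list(s["joint_pos"]),list(s["tcp_pos"]),list(s["orientation"]))]
def fk(q,P,s5=1,s6=1):
    r0,z0,L1,L2,L3,L4,d=P
    A=Rn.from_euler("z",q[0]); e=lambda a:Rn.from_euler("y",a)
    p=np.array([r0,d,z0])+e(q[1]).apply([0,0,L1])+e(q[1]-q[2]).apply([L2,0,0])
    W=e(q[1]-q[2]+q[3]); p=p+W.apply([L3,0,0]); W=W*Rn.from_euler("z",s5*q[4]); p=p+W.apply([L4,0,0])
    # tool: z=W x
    W=W*Rn.from_matrix(np.array([[0,0,1],[0,1,0],[-1,0,0]]))*Rn.from_euler("z",s6*q[5])
    return A.apply(p),A*W
if __name__=="__main__":
  for s5 in(1,-1):
    f=lambda P:np.concatenate([fk(q,P,s5)[0]-p for q,p,o in D]+[.001*(np.array(P)-[0,.3,.5,.45,.1,.3,.08])])
    r=least_squares(f,[0,.3,.5,.45,.1,.3,.08]); print(s5,np.round(r.x,4),np.abs(r.fun[:9]).max())
    for q,p,o in D:
        print(np.round(fk(q,r.x,s5)[1].apply([[0,0,1],[0,1,0]]),3).tolist(),np.round(Rn.from_quat(np.r_[o[1:],o[0]]).apply([[0,0,1],[0,1,0]]),3).tolist())
E
python3 fk.py
```

```text
1 [-0.1374  0.3838  0.6278  0.5344  0.3162  0.2884  0.0806] 0.004840632299372344
[[-0.0, -0.001, -1.0], [0.248, 0.969, -0.001]] [[-0.0, -0.002, -1.0], [0.248, 0.969, -0.002]]
[[0.675, 0.011, -0.738], [-0.008, 1.0, 0.007]] [[0.675, 0.011, -0.738], [-0.007, 1.0, 0.008]]
[[0.673, -0.008, -0.74], [0.015, 1.0, 0.002]] [[0.673, -0.008, -0.74], [0.015, 1.0, 0.002]]
-1 [-0.211   0.4166  0.7004  0.5845  0.9719 -0.2877  0.0807] 0.005707907983076993
[[-0.0, -0.001, -1.0], [0.248, 0.969, -0.001]] [[-0.0, -0.002, -1.0], [0.248, 0.969, -0.002]]
[[0.414, -0.533, -0.738], [0.316, 0.845, -0.432]] [[0.675, 0.011, -0.738], [-0.007, 1.0, 0.008]]
[[0.592, -0.319, -0.74], [0.217, 0.947, -0.235]] [[0.673, -0.008, -0.74], [0.015, 1.0, 0.002]]
```

The near reach at this lean is limited: joint 3 is at its stop. Plan: take the case with the tool straight down, yaw it +90° so the lid faces +y, and set it down at (0.483, 0.03). The 45° leans then run along y, where joint 5 does them easily.

```bash
python3 - <<'E'
from h import *
go((.4827,0.000,.10),-1,0)
E
```

```text
shift [-1.3   0.09 -2.22] rot [ 0.01   0.738 -0.002] deg 42.3 t 13.1
```

Emit:
apply_moves:
  moves: [0,0,0.2,0,0.07,0,-0.2,0,0.2,0,0.16,0,-0.4,0,0.2,0.003,0.25,0,-0.6,0,0.2,0.004,0.34,0,-0.8,0,0,0.006,0.43,0,-1,0,-0.4,0.007,0.52,0,-1.2,0.05,-0.9,0.008,0.61,0,-1.3,0.09,-1.4,0.01,0.7,0,-1.3,0.09,-1.9,0.01,0.738,0,-1.3,0.09,-2.2,0.01,0.738,0,-1.3,0.09,-2.2,0.01,0.738,0,-1.3,0.09,-2.2,0.01,0.738,0]

```text
clock: 14.1
tcp_pos: [0.4822, -0.0001, 0.1015]
orientation: [0.001, 0.008, 1.0, 0.0]
wrist_force: [0.1, -0.1, 0.1]
finger_gap: 0.0854
grip_force: 0.0
```

```bash
python3 - <<'E'
from h import *
go((.4827,0.000,.019),-1,0); print(np.round(status.get_state()["joint_pos"],3),status.get_state()["tcp_pos"])
E
```

```text
shift [ 0.02  0.01 -3.3 ] rot [-0.     0.002 -0.001] deg 0.1 t 14.1
[-0.167  0.225 -0.428  0.916  0.001 -0.151] [ 4.82160773e-01 -1.33747507e-04  1.01526828e-01]
```

Emit:
apply_moves:
  moves: [0.04,0,-0.4,0,0,0,0.04,0,-0.9,0,0,0,0.04,0,-1.4,0,0,0,0.04,0,-1.9,0,0,0,0.04,0,-2.4,0,0,0,0.04,0,-2.8,0,0,0,0.04,0,-3.1,0,0,0,0.04,0,-3.25,0,0,0,0.04,0,-3.25,0,0,0]

```text
clock: 14.85
tcp_pos: [0.4835, -0.0001, 0.0197]
orientation: [0.001, 0.008, 1.0, 0.0]
wrist_force: [-0.3, 0.3, 1.1]
finger_gap: 0.0854
grip_force: 0.0
```

Emit:
apply_moves:
  moves: [0,0,0,0,0,0,0,0,0,0,0,0,0,0,0,0,0,0,0,0,0,0,0,0,0,0,0,0,0,0,0,0,0,0,0,0,0,0,0,0,0,0,0,0,0,0,0,0,0,0,0,0,0,0]
  claw: 0
  newtons: 60

```text
clock: 15.6
tcp_pos: [0.4849, -0.0003, 0.021]
orientation: [0.002, 0.008, 1.0, 0.0]
wrist_force: [-0.4, 1.0, 5.7]
finger_gap: 0.0552
grip_force: 64.1
```

Emit:
apply_moves:
  moves: [0,0,0.1,0,0,0,0,0,0.3,0,0,0,0,0,0.6,0,0,0,0,0,1,0,0,0,0,0,1.4,0,0,0,0,0,1.6,0,0,0]

```text
clock: 16.1
tcp_pos: [0.4849, -0.0003, 0.062]
orientation: [0.002, 0.008, 1.0, -0.0]
wrist_force: [0.1, 0.7, -2.5]
finger_gap: 0.0556
grip_force: 63.7
```

```bash
python3 - <<'E'
from h import *
print(status.get_state()["tcp_pos"]); go((.4827,.03,.06),90,0)
E
```

```text
[ 4.84894611e-01 -3.43122074e-04  6.20383842e-02]
shift [-0.09  1.21 -0.08] rot [-0.003  0.003  1.587] deg 90.9 t 16.1
```

Emit:
apply_moves:
  moves: [0,0.05,0,0,0,0.05,0,0.1,0,0,0,0.13,0,0.2,0,0,0,0.22,0,0.3,0,0,0,0.31,0,0.4,0,0,0,0.4,0,0.5,0,0,0,0.49,0,0.6,0,0,0,0.58,0,0.7,0,0,0,0.67,0,0.8,0,0,0,0.76,0,0.9,0,0,0,0.85,0,1,0,0,0,0.94,0,1.1,0,0,0,1.03,0,1.2,0,0,0,1.12,0,1.2,0,0,0,1.21,0,1.2,0,0,0,1.3,0,1.2,0,0,0,1.39,0,1.2,0,0,0,1.48,0,1.2,0,0,0,1.55,0,1.2,0,0,0,1.588,0,1.2,0,0,0,1.588]

```text
clock: 17.77
tcp_pos: [0.4842, 0.0298, 0.0608]
orientation: [-0.001, 0.708, -0.706, -0.001]
wrist_force: [-0.8, 0.4, -2.6]
finger_gap: 0.0557
grip_force: 63.6
```

Emit:
apply_moves:
  moves: [0,0,-0.2,0,0,0,0,0,-0.5,0,0,0,0,0,-0.8,0,0,0,0,0,-1.1,0,0,0,0,0,-1.4,0,0,0,0,0,-1.5,0,0,0,0,0,-1.57,0,0,0,0,0,-1.6,0,0,0,0,0,-1.6,0,0,0]

```text
clock: 18.52
tcp_pos: [0.4829, 0.0299, 0.021]
orientation: [0.0, 0.708, -0.707, -0.001]
wrist_force: [-7.1, 0.7, 13.1]
finger_gap: 0.0554
grip_force: 65.4
```

Emit:
apply_moves:
  moves: [0,0,0.03,0,0,0,0,0,0.03,0,0,0]

```text
clock: 18.68
tcp_pos: [0.4842, 0.0298, 0.0211]
orientation: [-0.001, 0.707, -0.707, -0.001]
wrist_force: [-0.4, -0.5, 0.1]
finger_gap: 0.0552
grip_force: 64.2
```

Emit:
apply_moves:
  moves: [0,0,0,0,0,0,0,0,0,0,0,0,0,0,0,0,0,0,0,0,0,0,0,0,0,0,0,0,0,0,0,0,0,0,0,0,0,0,0.4,0,0,0,0,0,1,0,0,0,0,0,1.6,0,0,0,0,0,2.2,0,0,0,0,0,2.8,0,0,0,0,0,3.4,0,0,0,0,0,4,0,0,0]
  claw: 100

```text
clock: 19.77
tcp_pos: [0.484, 0.0298, 0.1225]
orientation: [-0.001, 0.708, -0.707, -0.0]
wrist_force: [0.7, -0.2, 0.3]
finger_gap: 0.0853
grip_force: 0.0
```

```bash
python3 - <<'E'
from h import *
print(status.get_state()["tcp_pos"]); go((.483,-.06,.12),90,45)
E
```

```text
[0.48401203 0.02981819 0.12252353]
shift [-0.04 -3.59 -0.1 ] rot [ 0.784  0.001 -0.001] deg 44.9 t 19.7667
```

Emit:
apply_moves:
  moves: [0,-0.4,0.1,0.08,0,0,0,-0.8,0.2,0.16,0,0,0,-1.2,0.2,0.25,0,0,0,-1.6,0.2,0.34,0,0,0,-2,0.2,0.43,0,0,0,-2.4,0.1,0.52,0,0,0,-2.8,0.1,0.61,0,0,0,-3.2,0,0.7,0,0,-0.04,-3.6,-0.1,0.784,0,0,-0.04,-3.6,-0.1,0.784,0,0,-0.04,-3.6,-0.1,0.784,0,0]

```text
clock: 20.68
tcp_pos: [0.4829, -0.0614, 0.1173]
orientation: [0.271, -0.652, 0.654, 0.271]
wrist_force: [0.7, 0.5, 0.3]
finger_gap: 0.0853
grip_force: 0.0
```

```bash
python3 - <<'E'
from h import *
i,K,T=cam("top"); j,K2,T2=cam("side")
u,v=proj(K2,T2,[.484,.03,.03]).astype(int); U,V=proj(K,T,[.484,0.03,.056]).astype(int)
a=cv2.resize(i[V-40:V+40,U-40:U+40],(400,400),interpolation=2); b=cv2.resize(j[v-50:v+50,u-50:u+50],(400,400),interpolation=2); cv2.imwrite("pics/c6.png",np.hstack([a,b]))
print(sq(i,K,T,(V-30,V+30,U-30,U+30),.056,120,215))
s=status.get_state();print(np.round(s["joint_pos"],3),s["tcp_pos"]); go((.484,.03,.022),90,45)
E
```

```text
[0.486  0.0252 0.0571 0.0447 0.403 ]
[-0.649  0.555 -0.162  1.396  0.598 -2.393] [ 0.48319023 -0.05989366  0.11907263]
shift [ 0.03  3.6  -3.88] rot [ 0.001  0.001 -0.001] deg 0.1 t 20.7833
```

View pics/c6.png

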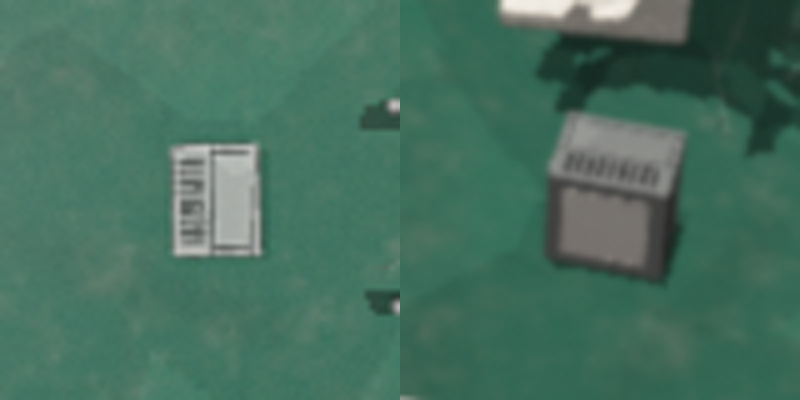

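Case closed, standing on its side, lid facing +y, centred at about (0.486, 0.026). Slide in leaning +45° and close.

Emit:
apply_moves:
  moves: [0.1,0.4,-0.5,0,0,0,0.1,0.9,-1,0,0,0,0.1,1.4,-1.5,0,0,0,0.1,1.9,-2,0,0,0,0.1,2.4,-2.5,0,0,0,0.1,2.9,-3,0,0,0,0.1,3.3,-3.4,0,0,0,0.1,3.55,-3.7,0,0,0,0.1,3.67,-3.86,0,0,0,0.1,3.67,-3.86,0,0,0]

```text
clock: 21.62
tcp_pos: [0.4852, 0.0333, 0.0229]
orientation: [-0.27, 0.655, -0.652, -0.27]
wrist_force: [0.7, 0.3, -0.2]
finger_gap: 0.0855
grip_force: 0.0
```

Emit:
apply_moves:
  moves: [0,0,0,0,0,0,0,0,0,0,0,0,0,0,0,0,0,0,0,0,0,0,0,0,0,0,0,0,0,0,0,0,0,0,0,0,0,0,0,0,0,0,0,0,0,0,0,0,0,0,0,0,0,0]
  claw: 0
  newtons: 60

```text
clock: 22.37
tcp_pos: [0.4862, 0.0311, 0.023]
orientation: [-0.272, 0.653, -0.653, -0.27]
wrist_force: [-0.9, -0.2, 6.1]
finger_gap: 0.0554
grip_force: 63.5
```

Emit:
apply_moves:
  moves: [0,0,0.1,0,0,0,0,0,0.3,0,0,0,0,0,0.6,0,0,0,0,0,1,0,0,0,0,0,1.5,0,0,0,0,0,2,0,0,0,0,0,2.5,0,0,0,0,0,3,0,0,0,0,0,3.5,0,0,0,0,0,4,0,0,0,0,0,4.5,0,0,0,0,0,5,0,0,0,0,0,5,0,0,0]

```text
clock: 23.45
tcp_pos: [0.4864, 0.0312, 0.1496]
orientation: [-0.271, 0.654, -0.653, -0.269]
wrist_force: [-0.2, -0.2, -2.5]
finger_gap: 0.0554
grip_force: 63.5
```

```bash
python3 - <<'E'
from h import *
s=status.get_state();print(np.round(s["joint_pos"],3),s["tcp_pos"]);go((.536,-.19,.16),82.4,-45); go((.536,-.19,.16),82.4,0)
E
```

```text
[-0.502  0.439 -0.255  1.322  0.669 -2.232] [0.48644549 0.03117986 0.14961147]
shift [ 1.98 -8.85  0.42] rot [-1.567  0.107 -0.108] deg 90.2 t 23.45
shift [ 1.98 -8.85  0.42] rot [-0.783  0.055 -0.128] deg 45.6 t 23.45
```

Emit:
apply_moves:
  moves: [0.05,-0.2,0.2,-0.03,0.002,-0.002,0.1,-0.6,0.4,-0.1,0.007,-0.007,0.2,-1.1,0.6,-0.18,0.012,-0.012,0.3,-1.6,0.8,-0.27,0.018,-0.019,0.4,-2.1,0.8,-0.36,0.025,-0.025,0.5,-2.6,0.8,-0.45,0.031,-0.031,0.6,-3.1,0.8,-0.54,0.037,-0.037,0.7,-3.6,0.8,-0.63,0.043,-0.043,0.8,-4.1,0.8,-0.72,0.049,-0.05,0.9,-4.6,0.8,-0.81,0.055,-0.056,1,-5.1,0.8,-0.9,0.061,-0.062,1.1,-5.6,0.8,-0.99,0.068,-0.068,1.2,-6.1,0.8,-1.08,0.074,-0.074,1.4,-6.6,0.8,-1.17,0.08,-0.081,1.5,-7.1,0.8,-1.26,0.086,-0.087,1.6,-7.6,0.8,-1.35,0.092,-0.093,1.8,-8.1,0.8,-1.43,0.098,-0.099,1.9,-8.6,0.8,-1.51,0.103,-0.104,1.98,-9,0.8,-1.567,0.107,-0.108,1.98,-9,0.8,-1.567,0.107,-0.108]

```text
clock: 25.12
tcp_pos: [0.5342, -0.193, 0.1647]
orientation: [-0.289, -0.608, 0.696, -0.25]
wrist_force: [0.2, 0.7, -2.9]
finger_gap: 0.0552
grip_force: 63.7
```

Emit:
apply_moves:
  moves: [0,0,0,0,0,0,0,0,0,0,0,0,0,0,0,0,0,0]

```text
clock: 25.37
tcp_pos: [0.5351, -0.1934, 0.1676]
orientation: [-0.287, -0.607, 0.697, -0.251]
wrist_force: [0.1, 0.1, -1.7]
finger_gap: 0.0551
grip_force: 63.7
```

```bash
python3 - <<'E'
from h import *
s=status.get_state();print(np.round(s["joint_pos"],3),s["tcp_pos"]);go((.5356,-.2014,.0790),82.4,-45)
i,K,T=cam("top"); j,K2,T2=cam("side"); np.savez("m7.npz",i=i,j=j)
u,v=proj(K2,T2,[.536,-.19,.12]).astype(int); U,V=proj(K,T,[.536,-.19,.1]).astype(int)
a=cv2.resize(i[V-50:V+50,U-50:U+50],(400,400),interpolation=2); b=cv2.resize(j[v-60:v+60,u-60:u+60],(400,400),interpolation=2); cv2.imwrite("pics/c7.png",np.hstack([a,b]))
E
```

```text
[-0.123  0.388 -0.246  0.949 -0.783 -1.552] [ 0.53514276 -0.19339292  0.16755301]
shift [ 0.02 -0.32 -3.54] rot [-0.003  0.001  0.004] deg 0.3 t 25.3667
```

View pics/c7.png

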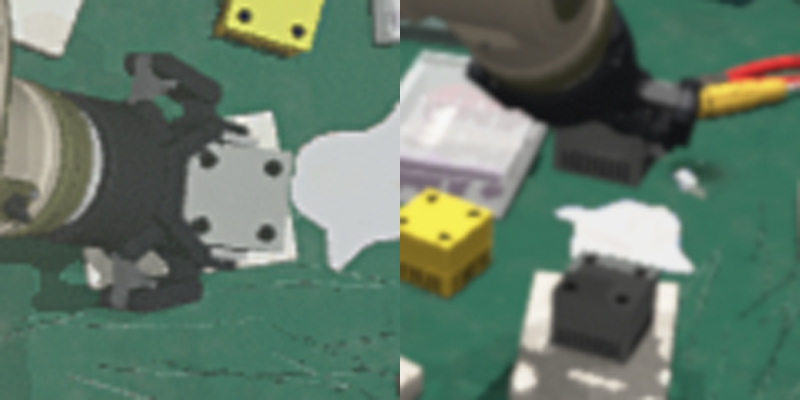

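Side view: the case is upside down and closed, above the stored case. The top view shows its four feet at crop (208,160), (272,168), (200,225), (267,233). I'll compare the feet centres of both cases.

```bash
cat >> h.py <<'E'
def feet(i,K,T,pts,z):
    g=i.mean(2); o=[]
    for x,y in pts:
        x,y=int(round(x)),int(round(y)); w=np.clip(140-g[y-4:y+5,x-4:x+5],0,None)
        yy,xx=np.mgrid[y-4:y+5,x-4:x+5]; m=(yy-y)**2+(xx-x)**2<=12; w=w*m
        o.append(ray(K,T,(w*xx).sum()/w.sum(),(w*yy).sum()/w.sum(),z)[:2])
    o=np.array(o); d=(o[1]-o[0])+(o[3]-o[2]); e=(o[0]-o[2])+(o[1]-o[3])
    print(np.round(o.mean(0),4),"ang",np.degrees(np.arctan2(d[0],-d[1])).round(2),np.degrees(np.arctan2(-e[1]*-1,e[0])).round(2),"sp",np.round([np.linalg.norm(d)/2,np.linalg.norm(e)/2],4))
E
python3 - <<'E'
from h import *
d=np.load("top0.npz");K,T=d["K"],d["T"]; s=75/400
feet(d["i"],K,T,[(360+x*s,205+y*s) for x,y in((169,138),(245,147),(162,213),(237,222))],.056)
m=np.load("m7.npz"); U,V=proj(K,T,[.536,-.19,.1]).astype(int)
feet(m["i"],K,T,[(U-50+x/4,V-50+y/4) for x,y in((208,160),(272,168),(200,225),(267,233))],.1948)
E
```

```text
[ 0.5357 -0.1954] ang -8.37 -8.5 sp [0.0359 0.0361]
[ 0.537  -0.1881] ang -7.7 -9.1 sp [0.0365 0.0367]
```

Emit:
apply_moves:
  moves: [-0.02,-0.1,-0.3,0,0,0,-0.02,-0.2,-0.7,0,0,0,-0.02,-0.29,-1.1,0,0,0,-0.02,-0.29,-1.5,0,0,0,-0.02,-0.29,-1.9,0,0,0,-0.02,-0.29,-2.3,0,0,0,-0.02,-0.29,-2.7,0,0,0,-0.02,-0.29,-3,0,0,0,-0.02,-0.29,-3.3,0,0,0,-0.02,-0.29,-3.5,0,0,0,-0.02,-0.29,-3.6,0,0,0,-0.02,-0.29,-3.6,0,0,0,-0.02,-0.29,-3.6,0,0,0]

```text
clock: 26.55
tcp_pos: [0.5347, -0.2007, 0.0771]
orientation: [-0.288, -0.608, 0.696, -0.251]
wrist_force: [-0.7, -0.2, -2.5]
finger_gap: 0.0555
grip_force: 63.7
```

Emit:
apply_moves:
  moves: [0,0,-0.04,0,0,0,0,0,-0.08,0,0,0,0,0,-0.12,0,0,0,0,0,-0.12,0,0,0,0,0,-0.12,0,0,0]

```text
clock: 26.97
tcp_pos: [0.5345, -0.2007, 0.074]
orientation: [-0.288, -0.608, 0.696, -0.251]
wrist_force: [0.1, -0.4, -2.3]
finger_gap: 0.0554
grip_force: 63.7
```

Emit:
apply_moves:
  moves: [0.02,0,-0.03,0,0,0,0.02,0,-0.06,0,0,0,0.02,0,-0.06,0,0,0]

```text
clock: 27.22
tcp_pos: [0.5352, -0.2009, 0.0729]
orientation: [-0.288, -0.607, 0.696, -0.251]
wrist_force: [-0.7, 1.2, 0.3]
finger_gap: 0.055
grip_force: 64.0
```

Emit:
apply_moves:
  moves: [0,0,-0.03,0,0,0,0,0,-0.04,0,0,0,0,0,-0.04,0,0,0]

```text
clock: 27.47
tcp_pos: [0.5352, -0.2009, 0.0728]
orientation: [-0.288, -0.607, 0.696, -0.252]
wrist_force: [-2.2, 4.3, 6.8]
finger_gap: 0.0556
grip_force: 64.9
```

Contact at the expected height. Ease off, open and back out along the fingers.

Emit:
apply_moves:
  moves: [0,0,0.03,0,0,0,0,0,0.03,0,0,0]

```text
clock: 27.63
tcp_pos: [0.5353, -0.2008, 0.0728]
orientation: [-0.288, -0.607, 0.696, -0.251]
wrist_force: [-1.5, 2.8, 4.1]
finger_gap: 0.0556
grip_force: 64.2
```

Emit:
apply_moves:
  moves: [0,0,0,0,0,0,0,0,0,0,0,0,0,0,0,0,0,0,0,0,0,0,0,0,0,0,0,0,0,0,0,0,0,0,0,0,0,0,0,0,0,0,0,0,0,0,0,0]
  claw: 100

```text
clock: 28.3
tcp_pos: [0.535, -0.2007, 0.0722]
orientation: [-0.288, -0.608, 0.696, -0.251]
wrist_force: [0.1, -0.7, -0.5]
finger_gap: 0.0854
grip_force: 0.0
```

Emit:
apply_moves:
  moves: [0.03,0.2,0.2,0,0,0,0.07,0.5,0.5,0,0,0,0.12,0.9,0.9,0,0,0,0.18,1.4,1.4,0,0,0,0.25,1.9,1.9,0,0,0,0.3,2.4,2.4,0,0,0,0.4,2.9,2.9,0,0,0,0.45,3.5,3.5,0,0,0,0.55,4.1,4.1,0,0,0,0.6,4.7,4.7,0,0,0,0.6,5.3,5.3,0,0,0,0.6,6,6,0,0,0,0.6,6,6,0,0,0]

```text
clock: 29.38
tcp_pos: [0.5515, -0.048, 0.2258]
orientation: [-0.286, -0.608, 0.696, -0.253]
wrist_force: [0.1, -0.3, 0.9]
finger_gap: 0.0856
grip_force: 0.0
```

```bash
python3 - <<'E'
from h import *
i,K,T=cam("top"); j,K2,T2=cam("side")
U,V=proj(K,T,[.5357,-.1954,.1]).astype(int)
print("top",sq(i,K,T,(V-22,V+22,U-22,U+22),.1))
# feet: dark blobs on the top face
g=i[V-20:V+21,U-20:U+21].mean(2); m=(g<130).astype(np.uint8)
n,l,st,c=cv2.connectedComponentsWithStats(m); print([(st[k][4],*np.round(c[k]+[U-20,V-20],1)) for k in range(1,n) if 3<st[k][4]<60])
P=[proj(K,T,[.5357+a*.018*np.cos(.14)+b*.018*np.sin(.14),-.1954-a*.018*np.sin(.14)+b*.018*np.cos(.14),.1]) for a,b in((1,1),(1,-1),(-1,1),(-1,-1))]
feet(i,K,T,P,.1)
i0=np.load("top0.npz")["i"]; x0,y0=300,165; d=np.abs(i[165:205,298:375].astype(int)-i0[165:205,298:375]).mean(); print("bystander diff",d)
print({k:np.round(v,3) for k,v in status.get_state().items() if k in("clock","wrist_force","tcp_pos")})
for p in([.5357,-.1954,.1],[.56,-.12,.05]): print(proj(K2,T2,p))
E
```

```text
top [ 0.5368 -0.1958  0.0561  0.0586 -8.1517]
[(np.int32(27), np.float64(386.8), np.float64(218.5)), (np.int32(54), np.float64(419.3), np.float64(223.8)), (np.int32(13), np.float64(394.4), np.float64(229.4)), (np.int32(13), np.float64(409.2), np.float64(230.6)), (np.int32(5), np.float64(421.0), np.float64(242.0)), (np.int32(16), np.float64(392.8), np.float64(243.6)), (np.int32(15), np.float64(407.6), np.float64(245.6))]
[ 0.5373 -0.1951] ang -7.36 -8.35 sp [0.0362 0.036 ]
bystander diff 6.69534632034632
{'clock': np.float64(29.483), 'tcp_pos': array([ 0.551, -0.05 ,  0.223]), 'wrist_force': array([-0.036, -0.561, -0.079])}
[371.47595407 152.28563777]
[350.96951522 189.25051009]
```

The case sits within about 2 mm of the stored case's centre and square to within about 1°. The fingers are well clear, so I hand in.

```bash
python3 -c "
from workcell import job
print(job.hand_in())"
```

```text
the job is handed in; nothing more can be done
None
```

The case is stacked lid down on the grey stored case, centred within about 2 mm and square to within about 1° by camera. It stayed closed and stood released on its side on the way. The job is handed in at about 30 s, but `hand_in` gave no verdict back.

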